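Fit the blade in the fruit slicer

TASK

Take the slicer's blade off the wooden board by its upright grip, lay it flat between the rails of the fruit slicer with its notch towards the locating pin, and slide it along until the bottom of the notch bears on the pin. Hold it against the pin for about a second with a light but definite push of a few newtons, never ramming or forcing it, then let go and leave it lying flat and home on the pin, with the other things on the counter left alone.

Things in the scene. Friction and masses are not known exactly. Their poses are not given: they have to be found in the camera images.
- blade: The blade: a flat steel plate 120 mm long (its x), 50 mm wide (y), 5 mm thick, 150 to 250 g, with a black upright grip on top. Origin: centre of the plate's underside; z up. In the middle of its +x end is an open, square-bottomed notch 12 mm wide and 26 mm deep (x = 34 to 60 mm).
- blade_grip (a point): Centre of the blade's grip, a block 46 mm long (x), 16 mm wide (y), 40 mm high standing on the plate. The point is 25 mm above the plate's underside, at x = -5, y = 0 of the blade; the grip's top is 20 mm above it. Axes as the blade's. Pinch it across y by its upper half, so that the fingers clear the slicer's rails.
- blade_notch (a point): Middle of the bottom (inner end) of the blade's notch, at x = 34 mm of the blade, 2.5 mm above its underside; axes as the blade's. A push felt as 3 to 6 N more than the sliding friction is enough to seat it; a harder push tips the blade on its nose in the bed and forces it.
- slicer: Fruit slicer: fixed aluminium bed, x from -130 to +85 mm, 76 mm wide, flat top 50 mm above the counter. Origin: on the counter, under where the blade's centre comes when home (from 8 mm short of it to 12 mm past it in x); x along the bed towards the pin, z up. The blade lies between its rails, blade x along slicer x, and slides in +x; both ends are open.
- rails (a point): Middle of the bed between the two rails, on the bed's top, 5 mm in -x of the slicer's origin; axes as the slicer's. The rails run 85 mm either way along x, 52.5 mm apart at the bed; upright for 7 mm, then flared outwards at 45 degrees to their tops 12 mm above the bed, where they are 62.5 mm apart.
- pin_seat: Black slot in the bed with the locating pin. Origin: middle of the slot, on the bed's top at x = 40, y = 0 mm of the slicer; axes as the slicer's. The round steel pin, 8 mm across, 9 mm high, stands somewhere within 10 mm of this origin along x (not measured) and is fixed tight there. Home, the notch's bottom touches the pin's near side, 4 mm short of the pin's axis.
- board: The fixed wooden board on which the blade lies at the start, 210 by 150 mm, 12 mm thick. Origin: centre of its underside, on the counter.
- jar: Closed glass jar, 68 mm across, 100 mm high; a bystander. Origin: centre of its underside.
- cup: White cup, 76 mm across, 75 mm high; a bystander. Origin: centre of its underside.
- caddy: Small open wooden caddy, 80 by 120 mm, 50 mm high; a bystander. Origin: centre of its underside.
Mind the look-alikes: they are no part of the job. What is shaped like the slicer but blue or green is not meant.

How it is judged (in metres and radians):
On the way:
1. with the blade flat in the bed, the notch is held against the pin with more than 0.5 N for 0.4 s (z of blade_notch in the frame of slicer between 0.0508 and 0.0545 m and angle between blade's own z axis and vertical below 0.04 rad and y of blade_notch in the frame of slicer between -0.003 and 0.003 m and angle between the x axis of blade and the x axis of slicer, either way round below 0.06 rad and x of blade_notch in the frame of pin_seat between -0.0155 and 0.0075 m and contact force between blade and pin_seat above 0.5 N), for 0.4 s.
At the end, for the whole second after the job is handed in: The blade is at rest, flat on the bed (notch height 50.8 to 54.5 mm, tilt under 0.04 rad), within 3 mm of the middle and 0.06 rad of the bed's direction, the bottom of its notch -15.5 to +7.5 mm from the pin seat's middle along the bed (z of blade_notch in the frame of slicer between 0.0508 and 0.0545 m and angle between blade's own z axis and vertical below 0.04 rad and y of blade_notch in the frame of slicer between -0.003 and 0.003 m and angle between the x axis of blade and the x axis of slicer, either way round below 0.06 rad and x of blade_notch in the frame of pin_seat between -0.0155 and 0.0075 m and linear speed of blade below 0.01 m/s); the robot touches nothing.
It fails at once if the blade is rammed against the pin (over 10 N) (contact force between blade and pin_seat above 10 N).
It fails at once if the blade is forced while it bears on the pin (over 20 N in all between blade and slicer) (contact force between blade and pin_seat above 0.5 N and contact force between blade and slicer above 20 N).
It fails at once if the blade is forced against the slicer (over 40 N) (contact force between blade and slicer above 40 N).
It fails at once if a bystander is moved by more than 20 mm (distance of any of jar, cup, caddy from where it was at the start of the episode above 0.02 m).
It also fails if it takes over 58 s, if anything falls off the work surface, if the arm or the gripper's body presses on something with over 40 N, if the wrist force passes 120 N, or if a joint passes its speed limit or range.

ROBOT

A 6-joint arm with a two-finger parallel gripper is mounted at the origin on the work surface. World frame = base frame: x ahead of the robot, y to its left, z up, the work surface at z = 0. Lengths are in mm, angles in rad, forces in N, time in s.
With the tool pointing down it reaches from about 350 to 775 mm from the base axis. Payload 7.3 kg.
Tool frame: the origin (TCP) lies on the centre line of the jaws, within the pads' length; the fingertips stand 22 mm ahead of it and the grasp point (between the pads) lies 3 mm ahead of it; x points along the fingers, z is the direction in which the jaws open and shut, and the axes are right-handed (so a half turn about x gives the same grasp; the last joint's range is limited). The gripper opens to 92 mm and grips with 3 to 60 N. Pads are 19 mm wide; open, the fingers measure 130 mm over their backs; the gripper's body (75 mm by 190 mm) begins 47 mm behind the grasp point.
Start: joints at [1.01, 0.342, 1.524, -0, 1.275, -0.146], TCP at [211.566, 480.503, 248.741] pointing down, gripper open.
Joint ranges: [-2.53, 2.53], [-0.77, 2.02], [0.04, 2.7], [-1, 4.14], [0.28, 2.66], [-3.11, 3.11]. Speed limits (rad/s): [2.57, 2.57, 3.14, 3.14, 3.14, 3.14].

INTERFACE

Orientations are given as [roll, pitch, yaw] about the fixed x, y, z axes, in that order (R = Rz(yaw) Ry(pitch) Rx(roll)).
In Python, from plant import readout, imaging, bot gives the robot as it stands.
- The arm moves only by the tool arm_command, never from a script. Its argument "plan" is a list of rows, each an object of numbers: "tx", "ty", "tz": the shift along the tool's x, y, z in cm; "wx", "wy", "wz": the turn, a rotation vector about the tool's x, y, z in rad; "jaw": the opening, from -1 (shut) to 1 (fully open). In form: [{"tx": .., "ty": .., "tz": .., "wx": .., "wy": .., "wz": .., "jaw": ..}, ...]. A call has 1 to 20 rows; each row shifts and turns the commanded pose from where the row before left it, along the tool's axes as they then stand; what a row does not reach is not made up. A row lasts 1/10 s, in which the tool goes at most 50 mm and 8.59 degrees, less where a joint would pass 70% of its speed; a pose out of reach is approached as far as the arm can. A call with a gripper value outside its range is refused whole. The fingers move at their own pace and stop on an object; the grip force is fixed at half the most. Time passes only in rows, so rows that do not move let the fingers close. It gives the time, the measured TCP pose, the force and the opening at its end, in the units of the state.
- readout.get_obs(): the state, without advancing time (a new reading comes with each control period).
- imaging.capture(name): name is "side" or "top"; returns the picture (400x640x3 uint8, blue, green, red); there is no depth.
- imaging.get_calibration(name): a dict with "fx", "fy", "cx", "cy" (pixels), "dist" ([k1, k2, p1, p2, k3] as OpenCV has them; the pictures are not rectified), "position" and "rotation" of the camera in the world. Camera axes: x right, y up, looking along -z (the intrinsics and any distortion apply to the point x, -y, -z); pixel columns grow to the right and rows downward; lengths in mm; the calibration is good to about 2 mm. A picture is of the moment at which its call begins. get_calibration takes no time and is no camera call.
- bot.close_job(): hands the job in, once; it reports no verdict.
The state is a dict: "time": time; "joint_positions": joint angles; "dq": joint speeds; "tau": joint torques, N m; "tool_pos": TCP position; "tcp_rot": TCP orientation; "contact_force": force on the tool from outside, world axes, zero at the start; "moment": the same for the moment, N m; "grip_width": finger opening in mm.
Only numpy, scipy, OpenCV 4.12 (cv2) and the standard library are available. Lean on these libraries where they do the work, as an engineer would, in place of code of your own. Each camera call takes 0.05 s, during which the arm holds its last target.

## Working session

There is one attempt and no reset: what is moved stays moved. The work goes in short steps, Python scripts to look and compute and a tool call to move; the robot and the scene stay as the last step left them, time stands still between calls to the robot, and variables do not carry over. Pictures are saved under pics/ and viewed, and the job is handed in when it is done.

Besides the shell and the picture viewer there is one more tool, called after "Emit:" by a JSON object that holds its "name" and its "arguments". arm_command: Moves the arm, as the interface text tells. Its arguments: {"type":"object","properties":{"plan":{"type":"array"}},"required":["plan"]}

```bash
mkdir -p pics; ls; python3 - <<'E'
from plant import readout, imaging, bot
import cv2
for n in("top","side"):
    cv2.imwrite(f"pics/{n}0.png",imaging.capture(n)); print(imaging.get_calibration(n))
print(readout.get_obs())
E
```

```text
pics
{'fx': 444.78339620127105, 'fy': 444.78339620127105, 'cx': 318.757681890576, 'cy': 207.53690152377447, 'dist': array([-0.10683106,  0.        ,  0.        ,  0.        ,  0.        ]), 'position': array([450.13196708, -42.03256686, 996.2149881 ]), 'rotation': array([ 1.41265593e-01,  1.51190110e-03, -1.59795816e+00])}
{'fx': 499.2659611174274, 'fy': 499.2659611174274, 'cx': 329.47157291331104, 'cy': 199.40783968472823, 'dist': array([-0.05452408,  0.        ,  0.        ,  0.        ,  0.        ]), 'position': array([535.82908228, 909.06516706, 898.35082611]), 'rotation': array([ 0.8574289 ,  0.00679857, -3.08363666])}
{'time': 0.1, 'joint_positions': array([ 1.00997341e+00,  3.42648060e-01,  1.52489658e+00,  9.01384741e-07,
        1.27544257e+00, -1.46013828e-01]), 'dq': array([-0.00154602, -0.00216802, -0.0010465 , -0.00025017,  0.00142666,
        0.00019862]), 'tau': array([ 2.69413751e-03, -4.31999516e+01, -2.44696534e+01,  7.20267836e-02,
        5.25200833e-02, -8.51030700e-05]), 'tool_pos': array([211.38903702, 480.19605362, 248.12574098]), 'tcp_rot': array([ 2.99496072,  1.56940177, -2.13223762]), 'contact_force': array([ 0.13036169, -0.57100597, -0.28495218]), 'moment': array([ 0.02257427, -0.02473253,  0.03645475]), 'grip_width': 91.85507736587272}
```

View pics/top0.png

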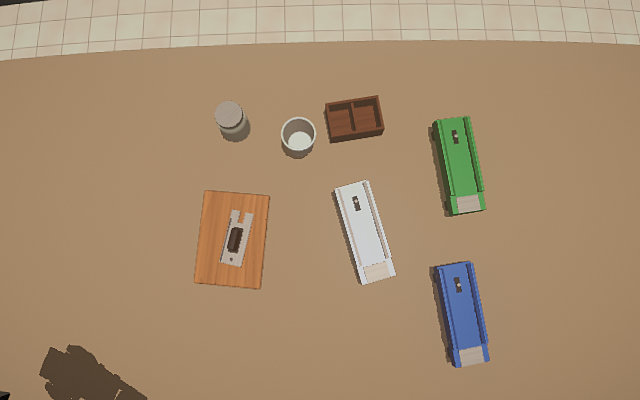

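View pics/side0.png

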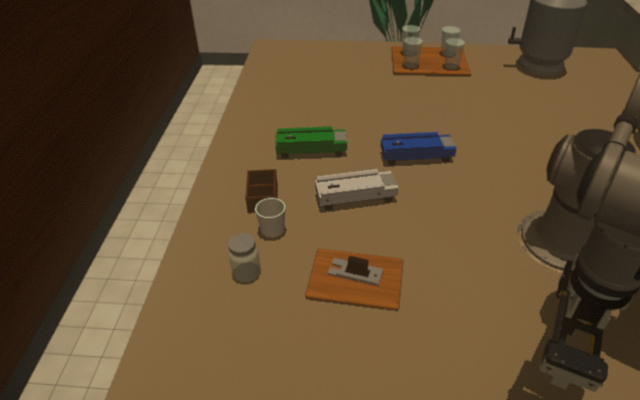

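The top view shows three slicer shapes: green (459,165), blue (463,314) and white/aluminium (365,232). The bare aluminium one fits the description, because blue and green are ruled out. The blade is on the board at (237,238), with its notch towards the top of the image. I'll confirm both in enlarged crops.

```bash
cat > h.py <<'E'
import numpy as np, cv2
from scipy.spatial.transform import Rotation as R
from plant import imaging, readout
def cam(n):
    c=imaging.get_calibration(n); K=np.array([[c['fx'],0,c['cx']],[0,c['fy'],c['cy']],[0,0,1]])
    return K,np.array(c['dist']),np.array(c['position']),R.from_euler('xyz',c['rotation']).as_matrix()
def ray(n,p):
    K,d,o,M=cam(n); u=cv2.undistortPoints(np.array(p,float).reshape(-1,1,2),K,d).reshape(-1,2)
    v=np.c_[u[:,0],-u[:,1],-np.ones(len(u))]@M.T
    return o,v
def plane(n,p,z):
    o,v=ray(n,p); return o+v*((z-o[2])/v[:,2])[:,None]
def proj(n,P):
    K,d,o,M=cam(n); q=(np.atleast_2d(P)-o)@M; q=q*[1,-1,-1]
    return cv2.projectPoints(q,np.zeros(3),np.zeros(3),K,d)[0].reshape(-1,2)
E
python3 - <<'E'
import cv2,numpy as np
a=cv2.imread('pics/top0.png'); b=cv2.imread('pics/side0.png')
f=lambda im,x,y,w,h,s:cv2.resize(im[y:y+h,x:x+w],None,fx=s,fy=s,interpolation=cv2.INTER_CUBIC)
cv2.imwrite('pics/c1.png',np.hstack([f(a,190,180,90,120,5)[:590],f(a,325,170,70,120,5)[:590]]))
cv2.imwrite('pics/c2.png',np.vstack([f(b,300,240,120,70,6)[:290,:600],f(b,305,160,100,50,6)]))
E
```

```text
(no output)
```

View pics/c1.png

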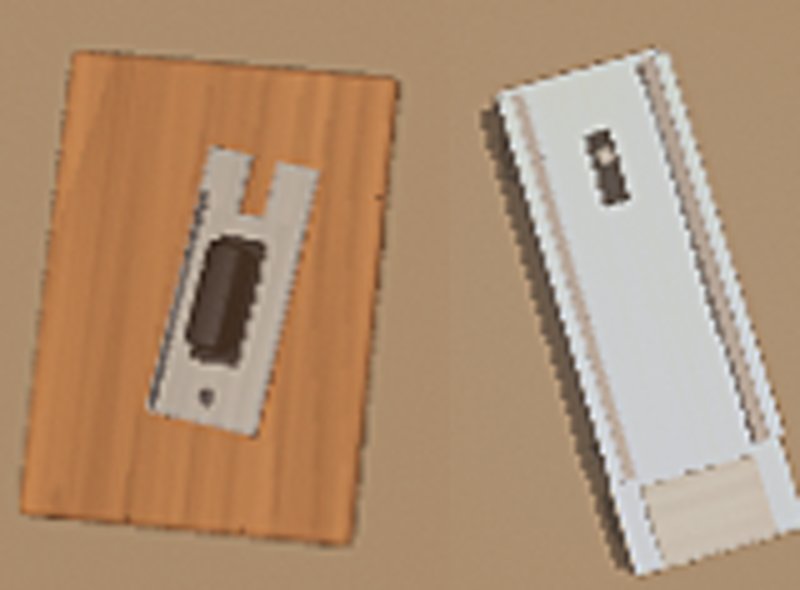

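View pics/c2.png

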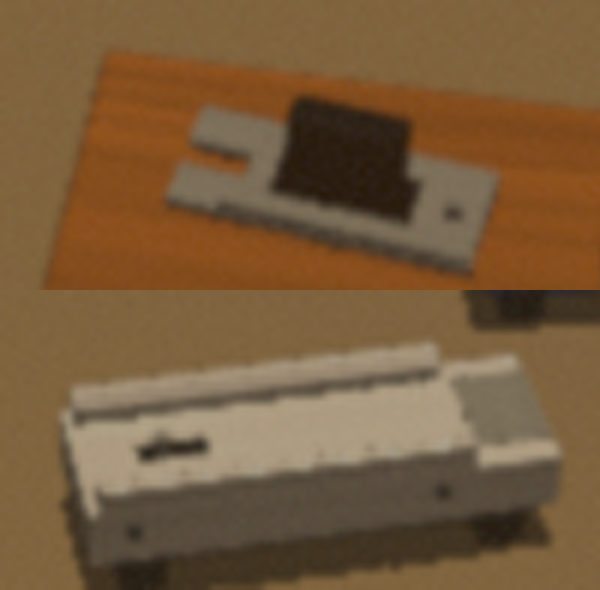

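The crops confirm the aluminium slicer, with its slot and pin at about (356,201) top and the loading end at (376,272). The blade's notch points up-image in the top view. Next I measure both.

```bash
python3 - <<'E'
from h import *
a=cv2.imread('pics/top0.png'); hsv=cv2.cvtColor(a,cv2.COLOR_BGR2HSV)
for p in [(365,225),(376,272),(356,201),(352,212),(237,240),(230,255),(250,230),(205,240),(350,190),(386,255),(340,200)]: print(p,hsv[p[1],p[0]])
b=cv2.cvtColor(cv2.imread('pics/side0.png'),cv2.COLOR_BGR2HSV)
for p in [(355,190),(333,186),(390,183),(358,267),(345,267),(372,275),(320,290)]: print('s',p,b[p[1],p[0]])
E
```

```text
(365, 225) [ 60   1 205]
(376, 272) [ 18  29 202]
(356, 201) [ 16  35 211]
(352, 212) [ 60   2 206]
(237, 240) [ 13 127  66]
(230, 255) [ 16  40 184]
(250, 230) [ 12 148 162]
(205, 240) [ 13 152 183]
(350, 190) [ 45   5 205]
(386, 255) [ 14  40 186]
(340, 200) [ 24  18 197]
s (355, 190) [ 19  66 109]
s (333, 186) [18 83 55]
s (390, 183) [ 20  72 124]
s (358, 267) [ 17 191  40]
s (345, 267) [ 18  75 115]
s (372, 275) [ 17  75 126]
s (320, 290) [ 14 200 129]
```

```bash
cat > meas.py <<'E'
from h import *
def big(m):
    n,l,s,c=cv2.connectedComponentsWithStats(m.astype(np.uint8)); k=1+np.argmax(s[1:,4]); return l==k
def roi(sh,x0,y0,x1,y1):
    m=np.zeros(sh,bool); m[y0:y1,x0:x1]=1; return m
def cen(m): ys,xs=np.nonzero(m); return np.array([xs.mean(),ys.mean()])
def ang(v): return np.degrees(np.arctan2(v[1],v[0]))
a=cv2.imread('pics/top0.png'); g=cv2.cvtColor(a,cv2.COLOR_BGR2HSV)
h,s,v=[g[...,i].astype(int) for i in range(3)]
# slicer bed: white, low saturation
bed=big((s<14)&(v>150)&roi(v.shape,325,170,405,290))
slot=big((v<120)&roi(v.shape,350,192,363,214))
pad=big((s>20)&(s<60)&(v>185)&(h>10)&roi(v.shape,362,258,392,285))
ys,xs=np.nonzero(slot); sl=plane('top',np.c_[xs,ys],50); 
pc=plane('top',[cen(pad)],50)[0]
cs=cv2.findContours(slot.astype(np.uint8),0,1)[0][0]; r=cv2.minAreaRect(cs); print('slot rect px',r, 'area',slot.sum(),'pad area',pad.sum(),cen(pad))
sc=plane('top',[r[0]],50)[0]; bx=plane('top',cv2.boxPoints(r),50)
print('slot centre',sc,'box mm',bx[:,:2].round(1).tolist()); print('pad c',pc,'dist',np.linalg.norm(sc-pc),'ang',ang(sc-pc))
whole=big((((s<60)&(v>140)))&roi(v.shape,325,170,405,290))
q=cv2.findContours(bed.astype(np.uint8),0,1)[0]; q=max(q,key=cv2.contourArea)
rr=cv2.minAreaRect(q); B=plane('top',cv2.boxPoints(rr),50); print('bed rect',rr,B[:,:2].round(1).tolist()); 
# blade
bl=big((s<75)&(v>110)&roi(v.shape,210,200,262,275)); gr=big((v<100)&roi(v.shape,222,222,248,258))
q=max(cv2.findContours(bl.astype(np.uint8),0,1)[0],key=cv2.contourArea); rr=cv2.minAreaRect(q); B=plane('top',cv2.boxPoints(rr),17)[:,:2]
e=[np.linalg.norm(B[i]-B[i-1]) for i in range(4)]; print('blade',rr,B.round(1).tolist(),'edges',np.round(e,1),'c',B.mean(0))
for i in range(4): print(ang(B[i]-B[i-1]))
q=max(cv2.findContours(gr.astype(np.uint8),0,1)[0],key=cv2.contourArea); print('grip',cv2.minAreaRect(q),plane('top',[cv2.minAreaRect(q)[0]],50)[0])
o=cv2.resize(a,None,fx=5,fy=5,interpolation=0)
E
python3 meas.py
```

```text
slot rect px ((356.9117736816406, 205.64707946777344), (8.48874568939209, 4.365641117095947), 75.96376037597656) area 39 pad area 379 [376.48812665 271.82849604]
slot centre [ 586.54355777 -126.42588773   50.        ] box mm [[594.5, -119.9], [596.6, -129.2], [578.6, -132.9], [576.5, -123.7]]
pad c [ 444.14884634 -162.49706447   50.        ] dist 146.8924219814317 ang 14.215040481979125
bed rect ((365.09552001953125, 231.32481384277344), (99.88687133789062, 35.7786865234375), 73.61045837402344) [[625.4, -78.0], [645.7, -153.3], [437.8, -204.5], [419.0, -130.9]]
blade ((236.058837890625, 237.7647247314453), (22.313274383544922, 54.813053131103516), 14.03624439239502) [[475.1, 179.4], [592.6, 149.6], [579.1, 101.1], [462.2, 131.5]] edges [ 49.7 121.2  50.3 120.7] c [527.25419674 140.41393038]
74.96123099024108
-14.230799088488006
-105.53747540644818
165.44142838488793
grip ((234.32354736328125, 239.20590209960938), (11.399173736572266, 24.98116683959961), 14.03624439239502) [521.28562798 137.98620771  50.        ]
```

```bash
cat > meas2.py <<'E'
from meas import *
print('-----')
import sys
a_=(v<150)&roi(v.shape,350,192,364,214)
m=cv2.morphologyEx(a_.astype(np.uint8),cv2.MORPH_CLOSE,np.ones((5,5)))
q=max(cv2.findContours(m,0,1)[0],key=cv2.contourArea); r=cv2.minAreaRect(q); S=plane('top',[r[0]],50)[0]
print('slot',r,S,m.sum()); bx=plane('top',cv2.boxPoints(r),50)[:,:2]; print([np.linalg.norm(bx[i]-bx[i-1]).round(1) for i in range(4)])
print('pad',pc,'dist',np.linalg.norm(S-pc),'ang',ang(S-pc))
b=cv2.imread('pics/side0.png'); gb=cv2.cvtColor(b,cv2.COLOR_BGR2HSV).astype(int); vb=gb[...,2]
m2=big((vb<85)&roi(vb.shape,322,178,346,194)); q=max(cv2.findContours(m2.astype(np.uint8),0,1)[0],key=cv2.contourArea); r2=cv2.minAreaRect(q)
print('side slot',r2,m2.sum(),plane('side',[r2[0]],50)[0])
# blade in side: grip/plate corners from project of top estimate
c=np.array([527.25,140.4]); t=np.radians(-14.4); Rt=np.array([[np.cos(t),-np.sin(t)],[np.sin(t),np.cos(t)]])
ci=[(x,y,z) for x,y,z in [(60,25,5),(60,-25,5),(-60,-25,5),(-60,25,5),(-28,8,45),(-28,-8,45),(18,-8,45),(18,8,45)]]
W=np.array([[*(c+Rt@[x,y]),12+z] for x,y,z in ci])
t2=np.radians(ang(S-pc)); R2=np.array([[np.cos(t2),-np.sin(t2)],[np.sin(t2),np.cos(t2)]])
o=S[:2]-R2@[40,0]; print('slicer origin',o,'ang',np.degrees(t2))
P=np.array([[*(o+R2@[x,y]),z] for x,y,z in [(-130,38,50),(-130,-38,50),(85,-38,50),(85,38,50),(-90,31.25,62),(80,31.25,62),(80,-31.25,62),(-90,-31.25,62),(-90,26.25,50),(80,26.25,50),(80,-26.25,50),(-90,-26.25,50)]])
for n,x0,y0,w,hh,k in (('top',195,180,90,110,5),('top',325,170,75,120,5),('side',300,240,110,70,7),('side',305,160,100,50,8)):
    im=cv2.imread(f'pics/{n}0.png')[y0:y0+hh,x0:x0+w]; im=cv2.resize(im,None,fx=k,fy=k,interpolation=0)
    for Q,col in ((W[:4],(0,0,255)),(W[4:],(255,0,0)),(P[:4],(0,0,255)),(P[4:8],(255,0,0)),(P[8:],(0,200,0))):
        p=((proj(n,Q)-[x0,y0]+.5)*k).round().astype(int); cv2.polylines(im,[p.reshape(-1,1,2)],True,col,1)
    cv2.imwrite(f'pics/o_{n}{x0}.png',im)
E
python3 meas2.py|sed -n '/---/,$p'; python3 -c "
import cv2,numpy as np
def p(i,h,w): return cv2.copyMakeBorder(i,0,h-i.shape[0],0,w-i.shape[1],0)
a,b=[cv2.imread(f'pics/o_top{k}.png') for k in (195,325)]
cv2.imwrite('pics/o1.png',np.hstack([p(a,600,a.shape[1])[:, :420],b]))
c,d=[cv2.imread(f'pics/o_side{k}.png') for k in (300,305)]
cv2.imwrite('pics/o2.png',np.vstack([p(c,490,800)[:300],d[:300]]))"
```

```text
-----
slot ((355.81195068359375, 203.2064208984375), (14.846308708190918, 5.4596099853515625), 73.3007583618164) [ 591.9156597  -124.26445025   50.        ] 83
[np.float64(32.2), np.float64(11.8), np.float64(32.2), np.float64(11.8)]
pad [ 444.14884634 -162.49706447   50.        ] dist 152.6327747232121 ang 14.506366466203913
side slot ((333.4599609375, 185.71998596191406), (1.8384778499603271, 9.192388534545898), 81.8698959350586) 18 [ 590.93747087 -125.80723512   50.        ]
slicer origin [ 553.19086717 -134.28395341] ang 14.506366466203913
```

View pics/o1.png

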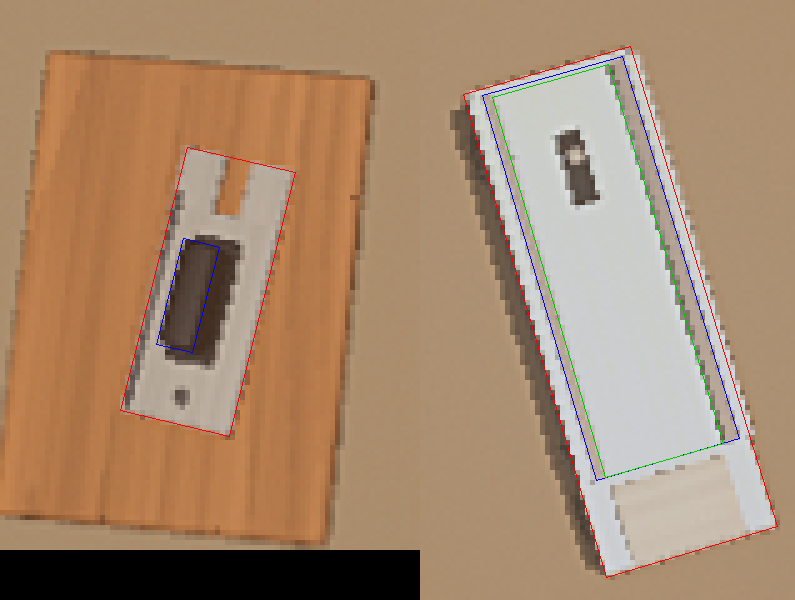

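View pics/o2.png

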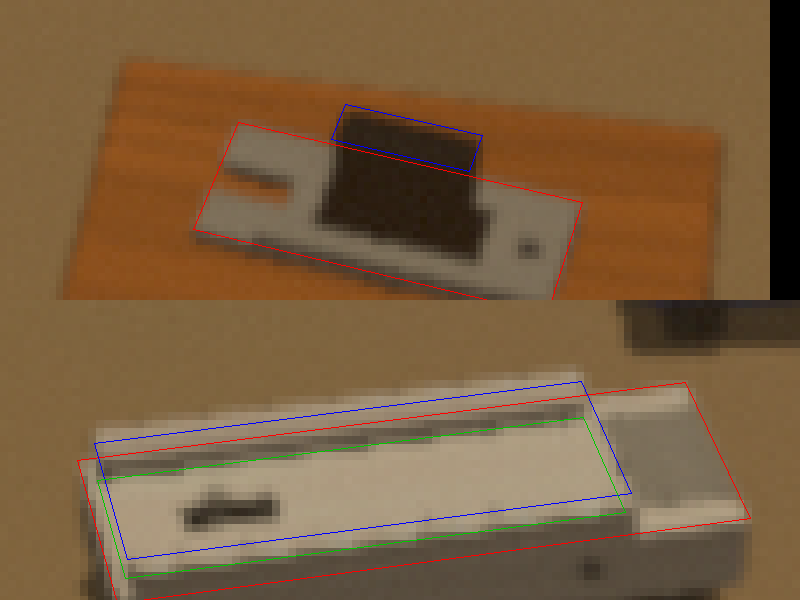

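```bash
cat > st.py <<'E'
from h import *
def st(target=None,yaw=None):
    o=readout.get_obs(); M=R.from_euler('xyz',o['tcp_rot']).as_matrix(); p=o['tool_pos']
    print('t',round(o['time'],2),'tcp',p.round(1),'w',round(o['grip_width'],1),'F',o['contact_force'].round(2),'q6',o['joint_positions'].round(2))
    print('x',M[:,0].round(4),'y',M[:,1].round(3),'z',M[:,2].round(3),'zang',np.degrees(np.arctan2(M[1,2],M[0,2])).round(2))
    if target is not None: 
        d=np.array(target)-p
        if yaw is not None:
            # final orientation: x down, z at angle yaw
            c,s=np.cos(np.radians(yaw)),np.sin(np.radians(yaw)); X=np.array([0,0,-1.]);Z=np.array([c,s,0]);Mt=np.c_[X,np.cross(Z,X),Z]
            rv=R.from_matrix(M.T@Mt).as_rotvec(); print('rotvec tool',rv.round(3)); M=Mt
        print('shift after turn, cm',(M.T@d/10).round(2))
    return o
E
python3 - <<'E'
from st import *
t=np.radians(-14.4); g=np.array([527.25,140.4])+-5*np.array([np.cos(t),np.sin(t)]); print(g)
for y in (75.6,-104.4): st([*g,45+120],y)
E
```

```text
[522.40708419 141.64344944]
t 0.1 tcp [211.4 480.2 248.1] w 91.9 F [ 0.13 -0.57 -0.28] q6 [ 1.01  0.34  1.52  0.    1.28 -0.15]
x [-7.0e-04 -1.2e-03 -1.0e+00] y [-0.915  0.403  0.   ] z [ 0.403  0.915 -0.001] zang 66.23
rotvec tool [-0.163 -0.001 -0.   ]
shift after turn, cm [  8.31 -38.54 -25.06]
t 0.1 tcp [211.4 480.2 248.1] w 91.9 F [ 0.13 -0.57 -0.28] q6 [ 1.01  0.34  1.52  0.    1.28 -0.15]
x [-7.0e-04 -1.2e-03 -1.0e+00] y [-0.915  0.403  0.   ] z [ 0.403  0.915 -0.001] zang 66.23
rotvec tool [ 2.978e+00 -0.000e+00  2.000e-03]
shift after turn, cm [ 8.31 38.54 25.06]
```

Emit:
{"name": "arm_command", "arguments": {"plan": [{"wx": -0.08},{"wx": -0.083},{"ty": -3,"tz": -2},{"ty": -3,"tz": -2},{"ty": -3,"tz": -2},{"ty": -3,"tz": -2},{"ty": -3,"tz": -2},{"ty": -3,"tz": -2},{"ty": -3,"tz": -2},{"ty": -3,"tz": -2},{"ty": -3,"tz": -2},{"ty": -3,"tz": -2},{"ty": -3,"tz": -2},{"ty": -3,"tz": -2,"tx": 2},{"ty": -2.5,"tz": -1,"tx": 3},{"tx": 3.3},{},{}]}}

```text
invalid input at $.plan[0]: expected keys tx, ty, tz, wx, wy, wz, jaw
```

```bash
python3 - <<'E'
from st import *
st([522.4,141.6,54],75.6)
cv2.imwrite('pics/top1.png',imaging.capture('top')[150:320,150:380].repeat(3,0).repeat(3,1))
cv2.imwrite('pics/side1.png',imaging.capture('side')[130:330,260:460].repeat(3,0).repeat(3,1))
E
```

```text
t 0.1 tcp [211.4 480.2 248.1] w 91.9 F [ 0.13 -0.57 -0.28] q6 [ 1.01  0.34  1.52  0.    1.28 -0.15]
x [-7.0e-04 -1.2e-03 -1.0e+00] y [-0.915  0.403  0.   ] z [ 0.403  0.915 -0.001] zang 66.23
rotvec tool [-0.163 -0.001 -0.   ]
shift after turn, cm [ 19.41 -38.54 -25.06]
```

Emit:
{"name": "arm_command", "arguments": {"plan": [{"tx": 0,"ty": 0,"tz": 0,"wx": -0.08,"wy": 0,"wz": 0,"jaw": 1},{"tx": 0,"ty": 0,"tz": 0,"wx": -0.083,"wy": 0,"wz": 0,"jaw": 1},{"tx": 0,"ty": -2,"tz": -1.5,"wx": 0,"wy": 0,"wz": 0,"jaw": 1},{"tx": 0,"ty": -3.5,"tz": -2.3,"wx": 0,"wy": 0,"wz": 0,"jaw": 1},{"tx": 0,"ty": -3.5,"tz": -2.3,"wx": 0,"wy": 0,"wz": 0,"jaw": 1},{"tx": 0,"ty": -3.5,"tz": -2.3,"wx": 0,"wy": 0,"wz": 0,"jaw": 1},{"tx": 0,"ty": -3.5,"tz": -2.3,"wx": 0,"wy": 0,"wz": 0,"jaw": 1},{"tx": 0,"ty": -3.5,"tz": -2.3,"wx": 0,"wy": 0,"wz": 0,"jaw": 1},{"tx": 0,"ty": -3.5,"tz": -2.3,"wx": 0,"wy": 0,"wz": 0,"jaw": 1},{"tx": 0,"ty": -3.5,"tz": -2.3,"wx": 0,"wy": 0,"wz": 0,"jaw": 1},{"tx": 0,"ty": -3.5,"tz": -2.3,"wx": 0,"wy": 0,"wz": 0,"jaw": 1},{"tx": 0,"ty": -3.5,"tz": -2.3,"wx": 0,"wy": 0,"wz": 0,"jaw": 1},{"tx": 2,"ty": -3,"tz": -1.9,"wx": 0,"wy": 0,"wz": 0,"jaw": 1},{"tx": 3.3,"ty": -2,"tz": -1,"wx": 0,"wy": 0,"wz": 0,"jaw": 1},{"tx": 3,"ty": 0,"tz": 0,"wx": 0,"wy": 0,"wz": 0,"jaw": 1},{"tx": 0,"ty": 0,"tz": 0,"wx": 0,"wy": 0,"wz": 0,"jaw": 1},{"tx": 0,"ty": 0,"tz": 0,"wx": 0,"wy": 0,"wz": 0,"jaw": 1}]}}

```text
time: 1.9
tool_pos: [521.7, 141.6, 166.0]
tcp_rot: [1.758, 1.57, 3.077]
contact_force: [-0.8, -0.3, 1.6]
grip_width: 92.1
```

```bash
python3 - <<'E'
from st import *
st([522.4,141.6,54],75.6)
cv2.imwrite('pics/top1.png',imaging.capture('top')[150:320,150:380].repeat(3,0).repeat(3,1))
cv2.imwrite('pics/side1.png',imaging.capture('side')[130:330,260:460].repeat(3,0).repeat(3,1))
E
```

```text
t 1.9 tcp [521.7 141.6 166. ] w 92.1 F [-0.8  -0.32  1.56] q6 [ 0.12  0.45  1.6   0.    1.09 -1.2 ]
x [-1.e-03  1.e-04 -1.e+00] y [-0.968  0.249  0.001] z [ 0.249  0.968 -0.   ] zang 75.58
rotvec tool [-0.    -0.    -0.001]
shift after turn, cm [ 1.12e+01 -7.00e-02  1.00e-02]
```

View pics/side1.png

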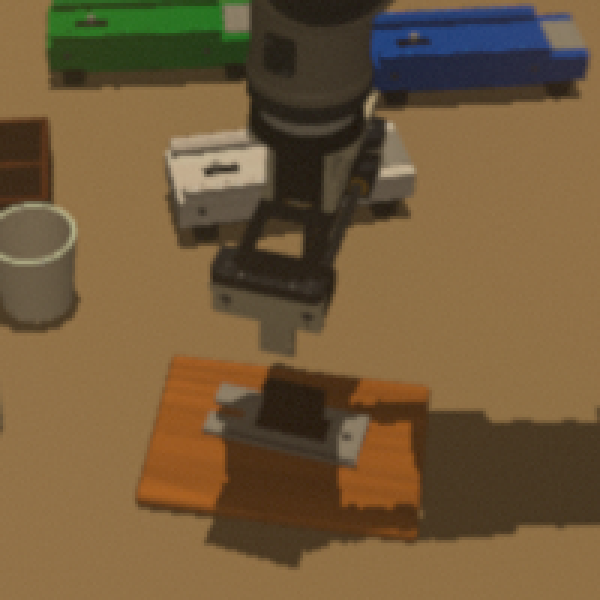

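The gripper sits over the blade's grip, with the finger at crop (278,335) and the grip at (293,400). Next I descend and close.

Emit:
{"name": "arm_command", "arguments": {"plan": [{"tx": 2.5,"ty": -0.05,"tz": 0,"wx": 0,"wy": 0,"wz": 0,"jaw": 0.2},{"tx": 3,"ty": 0,"tz": 0,"wx": 0,"wy": 0,"wz": 0,"jaw": 0.2},{"tx": 2.5,"ty": 0,"tz": 0,"wx": 0,"wy": 0,"wz": 0,"jaw": 0.2},{"tx": 1.7,"ty": 0,"tz": 0,"wx": 0,"wy": 0,"wz": 0,"jaw": 0.2},{"tx": 1,"ty": 0,"tz": 0,"wx": 0,"wy": 0,"wz": 0,"jaw": 0.2},{"tx": 0.5,"ty": 0,"tz": 0,"wx": 0,"wy": 0,"wz": 0,"jaw": 0.2},{"tx": 0,"ty": 0,"tz": 0,"wx": 0,"wy": 0,"wz": 0,"jaw": 0.2},{"tx": 0,"ty": 0,"tz": 0,"wx": 0,"wy": 0,"wz": 0,"jaw": 0}]}}

```text
time: 2.8
tool_pos: [523.1, 141.6, 54.8]
tcp_rot: [-1.165, 1.569, 0.155]
contact_force: [-1.0, 0.4, 0.3]
grip_width: 51.0
```

Emit:
{"name": "arm_command", "arguments": {"plan": [{"tx": 0,"ty": 0,"tz": 0,"wx": 0,"wy": 0,"wz": 0,"jaw": -0.3},{"tx": 0,"ty": 0,"tz": 0,"wx": 0,"wy": 0,"wz": 0,"jaw": -0.5},{"tx": 0,"ty": 0,"tz": 0,"wx": 0,"wy": 0,"wz": 0,"jaw": -0.65},{"tx": 0,"ty": 0,"tz": 0,"wx": 0,"wy": 0,"wz": 0,"jaw": -1},{"tx": 0,"ty": 0,"tz": 0,"wx": 0,"wy": 0,"wz": 0,"jaw": -1},{"tx": 0,"ty": 0,"tz": 0,"wx": 0,"wy": 0,"wz": 0,"jaw": -1},{"tx": 0,"ty": 0,"tz": 0,"wx": 0,"wy": 0,"wz": 0,"jaw": -1},{"tx": 0,"ty": 0,"tz": 0,"wx": 0,"wy": 0,"wz": 0,"jaw": -1}]}}

```text
time: 3.6
tool_pos: [522.5, 141.5, 53.8]
tcp_rot: [-0.784, 1.57, 0.535]
contact_force: [1.0, 0.8, 1.3]
grip_width: 15.4
```

Emit:
{"name": "arm_command", "arguments": {"plan": [{"tx": -0.3,"ty": 0,"tz": 0,"wx": 0,"wy": 0,"wz": 0,"jaw": -1},{"tx": -1,"ty": 0,"tz": 0,"wx": 0,"wy": 0,"wz": 0,"jaw": -1},{"tx": -2,"ty": 0,"tz": 0,"wx": 0,"wy": 0,"wz": 0,"jaw": -1},{"tx": -2.5,"ty": 0,"tz": 0,"wx": 0,"wy": 0,"wz": 0,"jaw": -1},{"tx": -2.5,"ty": 0,"tz": 0,"wx": 0,"wy": 0,"wz": 0,"jaw": -1},{"tx": -2,"ty": 0,"tz": 0,"wx": 0,"wy": 0,"wz": 0,"jaw": -1},{"tx": 0,"ty": 0,"tz": 0,"wx": -0.101,"wy": 0,"wz": 0,"jaw": -1},{"tx": 0,"ty": 0,"tz": 0,"wx": -0.101,"wy": 0,"wz": 0,"jaw": -1},{"tx": 0,"ty": 0,"tz": 0,"wx": -0.101,"wy": 0,"wz": 0,"jaw": -1},{"tx": 0,"ty": 0,"tz": 0,"wx": -0.101,"wy": 0,"wz": 0,"jaw": -1},{"tx": 0,"ty": 0,"tz": 0,"wx": -0.1,"wy": 0,"wz": 0,"jaw": -1},{"tx": 0,"ty": 0,"tz": 0,"wx": 0,"wy": 0,"wz": 0,"jaw": -1},{"tx": 0,"ty": 0,"tz": 0,"wx": 0,"wy": 0,"wz": 0,"jaw": -1}]}}

```text
time: 4.9
tool_pos: [522.3, 141.4, 157.0]
tcp_rot: [-0.718, 1.571, 1.103]
contact_force: [-0.3, 0.4, -2.2]
grip_width: 15.8
```

```bash
python3 - <<'E'
from st import *
t=np.radians(14.5); u=np.array([np.cos(t),np.sin(t)]); g=np.array([552.7,-135.0])-50*u; print(g)
st([*g,130],104.5)
cv2.imwrite('pics/side2.png',imaging.capture('side')[130:330,240:460].repeat(3,0).repeat(3,1))
E
```

```text
[ 504.29261798 -147.5190002 ]
t 4.9 tcp [522.3 141.4 157. ] w 15.8 F [-0.33  0.43 -2.23] q6 [ 0.12  0.46  1.61  0.    1.07 -1.7 ]
x [ 0.e+00  1.e-04 -1.e+00] y [-0.969 -0.247 -0.   ] z [-0.247  0.969  0.   ] zang 104.3
rotvec tool [-0.004  0.     0.   ]
shift after turn, cm [  2.7    8.97 -27.52]
```

View pics/side2.png

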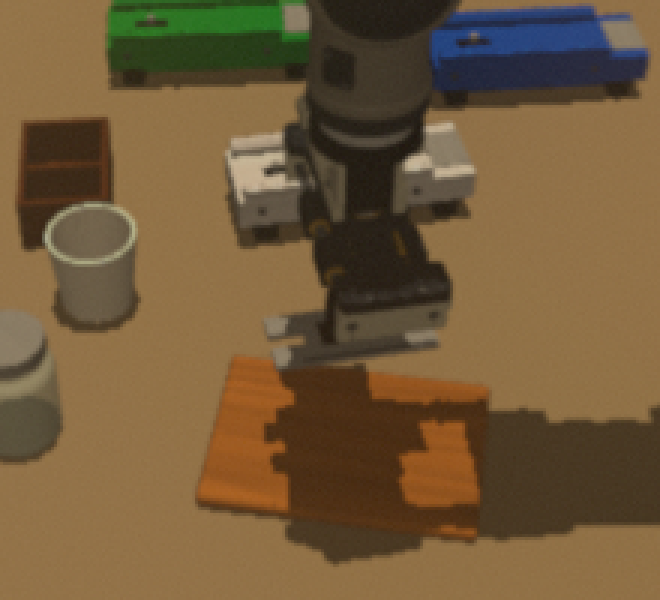

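The blade hangs level in the jaws; its prongs are at crop (270,330) and (280,358). Next I carry it over the slicer.

Emit:
{"name": "arm_command", "arguments": {"plan": [{"tx": 0,"ty": 0.5,"tz": -1.5,"wx": -0.004,"wy": 0,"wz": 0,"jaw": -1},{"tx": 0,"ty": 1,"tz": -3,"wx": 0,"wy": 0,"wz": 0,"jaw": -1},{"tx": 0,"ty": 1,"tz": -3,"wx": 0,"wy": 0,"wz": 0,"jaw": -1},{"tx": 0,"ty": 1,"tz": -3,"wx": 0,"wy": 0,"wz": 0,"jaw": -1},{"tx": 0,"ty": 1,"tz": -3,"wx": 0,"wy": 0,"wz": 0,"jaw": -1},{"tx": 0,"ty": 1,"tz": -3,"wx": 0,"wy": 0,"wz": 0,"jaw": -1},{"tx": 0,"ty": 1,"tz": -3,"wx": 0,"wy": 0,"wz": 0,"jaw": -1},{"tx": 0,"ty": 1,"tz": -3,"wx": 0,"wy": 0,"wz": 0,"jaw": -1},{"tx": 0.7,"ty": 1,"tz": -3,"wx": 0,"wy": 0,"wz": 0,"jaw": -1},{"tx": 1,"ty": 0.5,"tz": -1.5,"wx": 0,"wy": 0,"wz": 0,"jaw": -1},{"tx": 1,"ty": 0,"tz": -0.5,"wx": 0,"wy": 0,"wz": 0,"jaw": -1},{"tx": 0,"ty": 0,"tz": 0,"wx": 0,"wy": 0,"wz": 0,"jaw": -1},{"tx": 0,"ty": 0,"tz": 0,"wx": 0,"wy": 0,"wz": 0,"jaw": -1}]}}

```text
time: 6.25
tool_pos: [504.8, -146.3, 129.3]
tcp_rot: [0.558, 1.569, 2.385]
contact_force: [0.4, 0.4, -1.9]
grip_width: 15.8
```

```bash
python3 - <<'E'
from st import *
st([504.3,-147.5,106],104.5)
f=lambda i,s:cv2.resize(i,None,fx=s,fy=s,interpolation=cv2.INTER_CUBIC)
cv2.imwrite('pics/side3f.png',imaging.capture('side'));cv2.imwrite('pics/top3f.png',imaging.capture('top'))
a=cv2.imread('pics/side3f.png')[140:230,290:420]; b=cv2.imread('pics/top3f.png')[165:295,320:420]
cv2.imwrite('pics/side3.png',f(a,6)); cv2.imwrite('pics/top3.png',f(b,4.5))
E
```

```text
t 6.25 tcp [ 504.8 -146.3  129.3] w 15.8 F [ 0.41  0.42 -1.88] q6 [-0.43  0.47  1.69  0.    0.99 -2.26]
x [-0.0011  0.0011 -1.    ] y [-0.967 -0.254  0.001] z [-0.254  0.967  0.001] zang 104.7
rotvec tool [ 0.004  0.001 -0.001]
shift after turn, cm [ 2.33  0.08 -0.11]
```

View pics/side3.png

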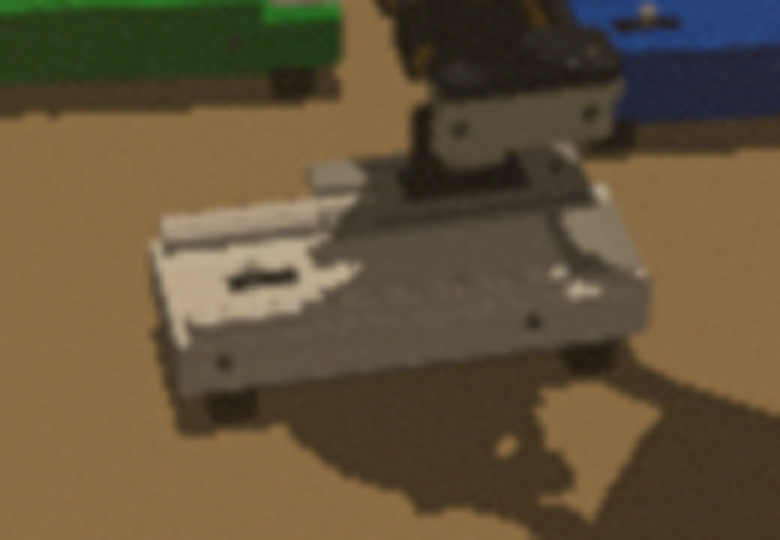

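View pics/top3.png

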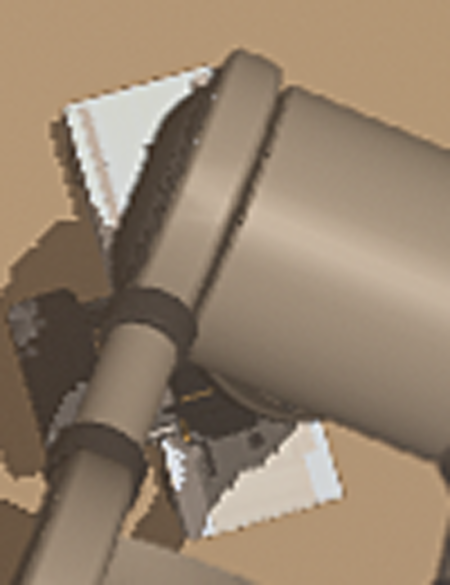

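```bash
python3 - <<'E'
from h import *
def rot(a): a=np.radians(a); return np.array([[np.cos(a),-np.sin(a)],[np.sin(a),np.cos(a)]])
B=rot(14.6); g=np.array([504.8,-146.3]); W=np.array([[*(g+B@[x+5,y]),129.3-42+z] for x,y,z in [(60,25,5),(60,-25,5),(-60,-25,5),(-60,25,5)]])
S=rot(14.5); o=np.array([552.7,-135.0]); P=np.array([[*(o+S@[x,y]),z] for x,y,z in [(-130,38,50),(-130,-38,50),(85,-38,50),(85,38,50)]]); 
G=np.array([[*(o+S@[x,y]),z] for x,y,z in [(-90,26.25,50),(80,26.25,50),(80,-26.25,50),(-90,-26.25,50)]])
k=8;x0,y0=305,150
im=cv2.resize(cv2.imread('pics/side3f.png')[y0:230,x0:405],None,fx=k,fy=k,interpolation=0)
for Q,c in((W,(0,0,255)),(P,(255,0,0)),(G,(0,255,0))):
    p=((proj('side',Q)-[x0,y0]+.5)*k).round().astype(int); cv2.polylines(im,[p.reshape(-1,1,2)],True,c,1)
cv2.imwrite('pics/o3.png',im[:600])
E
```

```text
(no output)
```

View pics/o3.png

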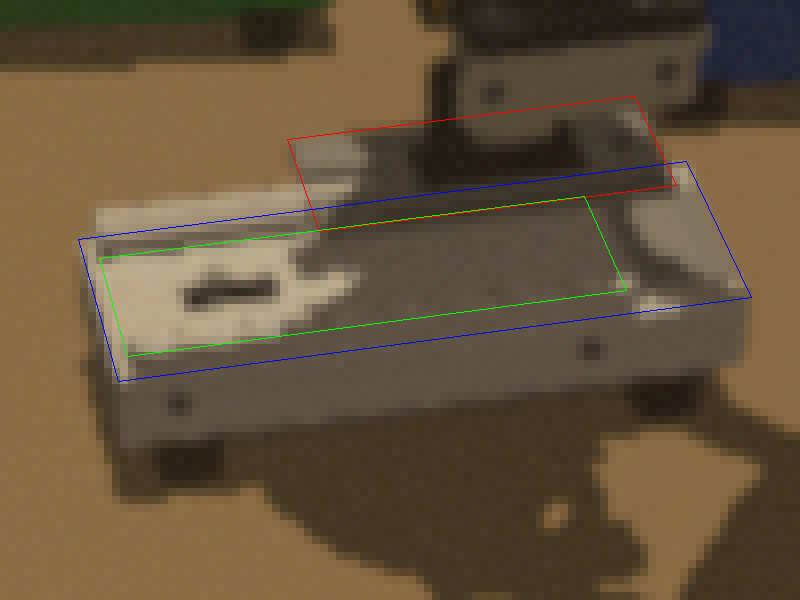

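Emit:
{"name": "arm_command", "arguments": {"plan": [{"tx": 0.5,"ty": 0.05,"tz": -0.1,"wx": 0.003,"wy": 0,"wz": 0,"jaw": -1},{"tx": 0.8,"ty": 0,"tz": 0,"wx": 0,"wy": 0,"wz": 0,"jaw": -1},{"tx": 0.6,"ty": 0,"tz": 0,"wx": 0,"wy": 0,"wz": 0,"jaw": -1},{"tx": 0.4,"ty": 0,"tz": 0,"wx": 0,"wy": 0,"wz": 0,"jaw": -1},{"tx": 0.2,"ty": 0,"tz": 0,"wx": 0,"wy": 0,"wz": 0,"jaw": -1},{"tx": 0.2,"ty": 0,"tz": 0,"wx": 0,"wy": 0,"wz": 0,"jaw": -1},{"tx": 0,"ty": 0,"tz": 0,"wx": 0,"wy": 0,"wz": 0,"jaw": -1},{"tx": 0,"ty": 0,"tz": 0,"wx": 0,"wy": 0,"wz": 0,"jaw": -1}]}}

```text
time: 7.15
tool_pos: [504.8, -148.6, 102.8]
tcp_rot: [-1.95, 1.57, -0.126]
contact_force: [1.9, -1.0, -2.3]
grip_width: 15.8
```

```bash
python3 - <<'E'
from st import *
st([504.3,-147.5,92],104.5)
E
```

```text
t 7.15 tcp [ 504.8 -148.6  102.8] w 15.8 F [ 1.91 -0.98 -2.28] q6 [-0.43  0.51  1.71  0.    0.92 -2.26]
x [ 3.e-04 -0.e+00 -1.e+00] y [-0.968 -0.25  -0.   ] z [-0.25   0.968 -0.   ] zang 104.5
rotvec tool [ 0. -0.  0.]
shift after turn, cm [1.08 0.02 0.12]
```

Emit:
{"name": "arm_command", "arguments": {"plan": [{"tx": 0.2,"ty": 0,"tz": 0,"wx": 0,"wy": 0,"wz": 0,"jaw": -1},{"tx": 0.2,"ty": 0,"tz": 0,"wx": 0,"wy": 0,"wz": 0,"jaw": -1},{"tx": 0,"ty": 0,"tz": 0,"wx": 0,"wy": 0,"wz": 0,"jaw": -1}]}}

```text
time: 7.45
tool_pos: [504.9, -148.4, 99.1]
tcp_rot: [-1.613, 1.57, 0.211]
contact_force: [-0.4, 1.2, 2.6]
grip_width: 15.7
```

Emit:
{"name": "arm_command", "arguments": {"plan": [{"tx": 0.2,"ty": 0,"tz": 0,"wx": 0,"wy": 0,"wz": 0,"jaw": -1},{"tx": 0,"ty": 0,"tz": 0,"wx": 0,"wy": 0,"wz": 0,"jaw": -1}]}}

```text
time: 7.65
tool_pos: [505.0, -148.2, 98.7]
tcp_rot: [-2.011, 1.569, -0.187]
contact_force: [-4.6, 4.0, 17.5]
grip_width: 15.8
```

Emit:
{"name": "arm_command", "arguments": {"plan": [{"tx": -0.3,"ty": 0,"tz": 0,"wx": 0,"wy": 0,"wz": 0,"jaw": -1},{"tx": 0,"ty": 0,"tz": 0.15,"wx": 0,"wy": 0,"wz": 0,"jaw": -1},{"tx": 0,"ty": 0,"tz": 0,"wx": 0,"wy": 0,"wz": 0,"jaw": -1}]}}

```text
time: 7.95
tool_pos: [504.1, -146.9, 99.3]
tcp_rot: [0.723, 1.57, 2.547]
contact_force: [0.6, 0.7, -2.2]
grip_width: 15.7
```

```bash
python3 - <<'E'
from st import *
o=st([504.3,-147.5,92],104.5); print(o['moment'])
f=lambda i,s:cv2.resize(i,None,fx=s,fy=s,interpolation=cv2.INTER_CUBIC)
cv2.imwrite('pics/side4f.png',imaging.capture('side'))
cv2.imwrite('pics/side4.png',f(cv2.imread('pics/side4f.png')[150:215,300:400],8))
E
```

```text
t 7.95 tcp [ 504.1 -146.9   99.3] w 15.7 F [ 0.6   0.68 -2.19] q6 [-0.43  0.51  1.72  0.    0.91 -2.25]
x [-5.e-04  3.e-04 -1.e+00] y [-0.968 -0.251  0.   ] z [-0.251  0.968  0.   ] zang 104.51
rotvec tool [ 0.  0. -0.]
shift after turn, cm [ 0.73 -0.   -0.06]
[0.04660674 0.01325817 0.02827417]
```

View pics/side4.png

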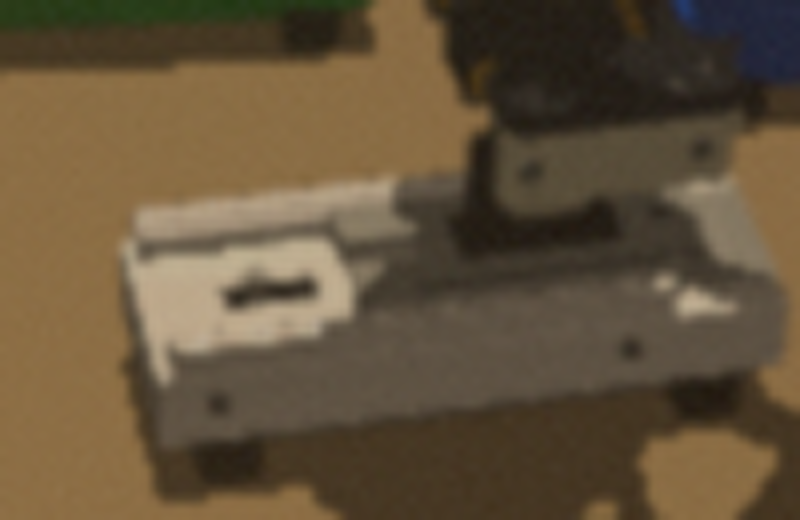

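Emit:
{"name": "arm_command", "arguments": {"plan": [{"tx": 0.15,"ty": 0,"tz": 0,"wx": 0,"wy": 0,"wz": 0,"jaw": -1},{"tx": 0.1,"ty": 0,"tz": 0,"wx": 0,"wy": 0,"wz": 0,"jaw": -1},{"tx": 0,"ty": 0,"tz": 0,"wx": 0,"wy": 0,"wz": 0,"jaw": -1}]}}

```text
time: 8.3
tool_pos: [504.2, -147.0, 96.8]
tcp_rot: [0.769, 1.57, 2.593]
contact_force: [0.0, 0.1, -2.0]
grip_width: 15.8
```

Emit:
{"name": "arm_command", "arguments": {"plan": [{"tx": 0.1,"ty": 0,"tz": 0,"wx": 0,"wy": 0,"wz": 0,"jaw": -1},{"tx": 0,"ty": 0,"tz": 0,"wx": 0,"wy": 0,"wz": 0,"jaw": -1}]}}

```text
time: 8.5
tool_pos: [504.3, -147.1, 96.0]
tcp_rot: [0.531, 1.571, 2.355]
contact_force: [-0.8, -0.0, -3.0]
grip_width: 15.8
```

It now goes in freely, past the height where it caught before. I continue down in small steps.

Emit:
{"name": "arm_command", "arguments": {"plan": [{"tx": 0.1,"ty": 0,"tz": 0,"wx": 0,"wy": 0,"wz": 0,"jaw": -1},{"tx": 0.1,"ty": 0,"tz": 0,"wx": 0,"wy": 0,"wz": 0,"jaw": -1},{"tx": 0,"ty": 0,"tz": 0,"wx": 0,"wy": 0,"wz": 0,"jaw": -1}]}}

```text
time: 8.8
tool_pos: [504.2, -147.0, 94.0]
tcp_rot: [0.592, 1.57, 2.416]
contact_force: [-0.2, -0.8, -1.9]
grip_width: 16.0
```

Emit:
{"name": "arm_command", "arguments": {"plan": [{"tx": 0.05,"ty": 0,"tz": 0,"wx": 0,"wy": 0,"wz": 0,"jaw": -1},{"tx": 0,"ty": 0,"tz": 0,"wx": 0,"wy": 0,"wz": 0,"jaw": -1}]}}

```text
time: 9.0
tool_pos: [504.3, -147.1, 93.7]
tcp_rot: [-0.045, 1.571, 1.779]
contact_force: [-0.2, -0.6, -3.0]
grip_width: 15.5
```

Emit:
{"name": "arm_command", "arguments": {"plan": [{"tx": 0.1,"ty": 0,"tz": 0,"wx": 0,"wy": 0,"wz": 0,"jaw": -1},{"tx": 0,"ty": 0,"tz": 0,"wx": 0,"wy": 0,"wz": 0,"jaw": -1}]}}

```text
time: 9.2
tool_pos: [504.3, -147.1, 92.6]
tcp_rot: [0.494, 1.571, 2.318]
contact_force: [0.4, -0.6, -2.6]
grip_width: 16.2
```

Emit:
{"name": "arm_command", "arguments": {"plan": [{"tx": 0.05,"ty": 0,"tz": 0,"wx": 0,"wy": 0,"wz": 0,"jaw": -1},{"tx": 0,"ty": 0,"tz": 0,"wx": 0,"wy": 0,"wz": 0,"jaw": -1}]}}

```text
time: 9.4
tool_pos: [504.3, -147.1, 92.2]
tcp_rot: [0.096, 1.571, 1.92]
contact_force: [0.1, -0.7, -1.8]
grip_width: 15.8
```

Emit:
{"name": "arm_command", "arguments": {"plan": [{"tx": 0.04,"ty": 0,"tz": 0,"wx": 0,"wy": 0,"wz": 0,"jaw": -1},{"tx": 0,"ty": 0,"tz": 0,"wx": 0,"wy": 0,"wz": 0,"jaw": -1}]}}

```text
time: 9.6
tool_pos: [504.4, -147.1, 91.9]
tcp_rot: [-1.573, 1.571, 0.251]
contact_force: [-0.9, -0.4, -1.6]
grip_width: 15.7
```

Emit:
{"name": "arm_command", "arguments": {"plan": [{"tx": 0.03,"ty": 0,"tz": 0,"wx": 0,"wy": 0,"wz": 0,"jaw": -1},{"tx": 0,"ty": 0,"tz": 0,"wx": 0,"wy": 0,"wz": 0,"jaw": -1}]}}

```text
time: 9.8
tool_pos: [504.4, -147.1, 91.8]
tcp_rot: [-1.964, 1.571, -0.14]
contact_force: [-1.7, -0.1, 1.2]
grip_width: 15.8
```

The blade is down: Fz rose by about 3 N at TCP z 91.8, as expected. I slide it towards the pin, checking the force.

Emit:
{"name": "arm_command", "arguments": {"plan": [{"tx": 0,"ty": -0.2,"tz": 0,"wx": 0,"wy": 0,"wz": 0,"jaw": -1},{"tx": 0,"ty": -0.3,"tz": 0,"wx": 0,"wy": 0,"wz": 0,"jaw": -1},{"tx": 0,"ty": -0.3,"tz": 0,"wx": 0,"wy": 0,"wz": 0,"jaw": -1},{"tx": 0,"ty": -0.2,"tz": 0,"wx": 0,"wy": 0,"wz": 0,"jaw": -1}]}}

```text
time: 10.2
tool_pos: [514.0, -144.7, 91.8]
tcp_rot: [1.739, 1.57, -2.72]
contact_force: [-5.1, -1.3, 6.3]
grip_width: 16.0
```

Emit:
{"name": "arm_command", "arguments": {"plan": [{"tx": 0,"ty": -0.2,"tz": 0,"wx": 0,"wy": 0,"wz": 0,"jaw": -1},{"tx": 0,"ty": -0.3,"tz": 0,"wx": 0,"wy": 0,"wz": 0,"jaw": -1},{"tx": 0,"ty": -0.3,"tz": 0,"wx": 0,"wy": 0,"wz": 0,"jaw": -1},{"tx": 0,"ty": -0.2,"tz": 0,"wx": 0,"wy": 0,"wz": 0,"jaw": -1}]}}

```text
time: 10.6
tool_pos: [523.7, -142.2, 91.8]
tcp_rot: [1.753, 1.57, -2.706]
contact_force: [-5.3, -1.6, 5.6]
grip_width: 15.7
```

Emit:
{"name": "arm_command", "arguments": {"plan": [{"tx": -0.03,"ty": -0.1,"tz": 0,"wx": 0,"wy": 0,"wz": 0,"jaw": -1},{"tx": 0,"ty": -0.2,"tz": 0,"wx": 0,"wy": 0,"wz": 0,"jaw": -1},{"tx": 0,"ty": -0.2,"tz": 0,"wx": 0,"wy": 0,"wz": 0,"jaw": -1}]}}

```text
time: 10.9
tool_pos: [528.6, -140.8, 91.8]
tcp_rot: [0.841, 1.571, 2.665]
contact_force: [-3.5, -1.3, 2.8]
grip_width: 15.6
```

Emit:
{"name": "arm_command", "arguments": {"plan": [{"tx": 0,"ty": -0.15,"tz": 0,"wx": 0,"wy": 0,"wz": 0,"jaw": -1},{"tx": 0,"ty": -0.15,"tz": 0,"wx": 0,"wy": 0,"wz": 0,"jaw": -1},{"tx": 0,"ty": -0.15,"tz": 0,"wx": 0,"wy": 0,"wz": 0,"jaw": -1}]}}

```text
time: 11.2
tool_pos: [533.0, -139.6, 91.8]
tcp_rot: [0.439, 1.571, 2.263]
contact_force: [-3.7, -0.2, 3.0]
grip_width: 15.7
```

```bash
python3 - <<'E'
from st import *
o=st(); print(o['moment'])
f=lambda i,s:cv2.resize(i,None,fx=s,fy=s,interpolation=cv2.INTER_CUBIC)
cv2.imwrite('pics/side5f.png',imaging.capture('side'))
cv2.imwrite('pics/side5.png',f(cv2.imread('pics/side5f.png')[150:215,300:400],8))
E
```

```text
t 11.2 tcp [ 533.  -139.6   91.8] w 15.7 F [-3.73 -0.2   3.02] q6 [-0.4   0.56  1.65  0.    0.93 -2.22]
x [-1.e-04  1.e-04 -1.e+00] y [-0.968 -0.251  0.   ] z [-0.251  0.968  0.   ] zang 104.51
[0.01927655 0.59298528 0.07514589]
```

View pics/side5.png

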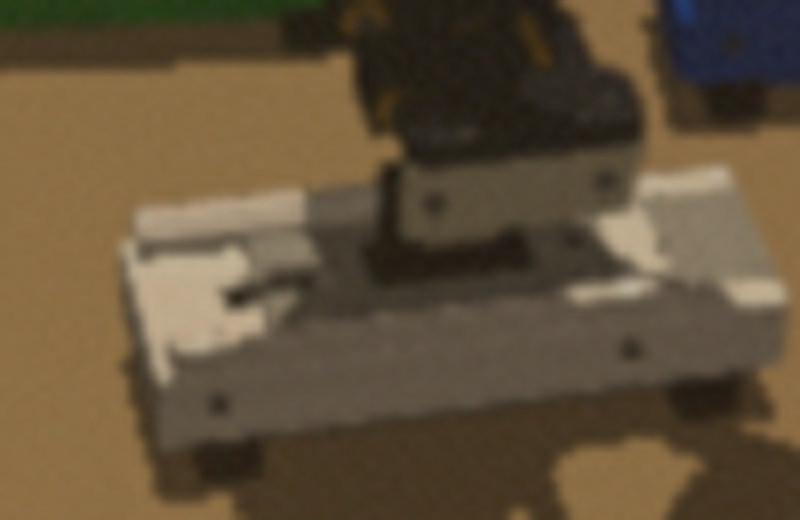

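Emit:
{"name": "arm_command", "arguments": {"plan": [{"tx": 0,"ty": -0.1,"tz": 0,"wx": 0,"wy": 0,"wz": 0,"jaw": -1},{"tx": 0,"ty": -0.1,"tz": 0,"wx": 0,"wy": 0,"wz": 0,"jaw": -1},{"tx": 0,"ty": -0.1,"tz": 0,"wx": 0,"wy": 0,"wz": 0,"jaw": -1},{"tx": 0,"ty": -0.1,"tz": 0,"wx": 0,"wy": 0,"wz": 0,"jaw": -1},{"tx": 0,"ty": -0.1,"tz": 0,"wx": 0,"wy": 0,"wz": 0,"jaw": -1}]}}

```text
time: 11.75
tool_pos: [537.8, -138.4, 91.8]
tcp_rot: [-0.532, 1.571, 1.292]
contact_force: [-3.4, -0.8, 3.0]
grip_width: 15.7
```

Emit:
{"name": "arm_command", "arguments": {"plan": [{"tx": 0,"ty": -0.06,"tz": 0,"wx": 0,"wy": 0,"wz": 0,"jaw": -1},{"tx": 0,"ty": -0.06,"tz": 0,"wx": 0,"wy": 0,"wz": 0,"jaw": -1},{"tx": 0,"ty": -0.06,"tz": 0,"wx": 0,"wy": 0,"wz": 0,"jaw": -1},{"tx": 0,"ty": -0.06,"tz": 0,"wx": 0,"wy": 0,"wz": 0,"jaw": -1}]}}

```text
time: 12.15
tool_pos: [540.1, -137.8, 91.8]
tcp_rot: [-0.833, 1.571, 0.991]
contact_force: [-3.2, -1.2, 2.7]
grip_width: 15.6
```

```bash
python3 - <<'E'
from st import *
o=st(); print(o['moment'])
f=lambda i,s:cv2.resize(i,None,fx=s,fy=s,interpolation=cv2.INTER_CUBIC)
cv2.imwrite('pics/side6f.png',imaging.capture('side'));t=imaging.capture('top')
cv2.imwrite('pics/side6.png',np.hstack([f(cv2.imread('pics/side6f.png')[165:205,310:360],10),f(t[180:230,335:370],8)]))
E
```

```text
t 12.15 tcp [ 540.1 -137.8   91.8] w 15.6 F [-3.22 -1.22  2.68] q6 [-0.39  0.57  1.63  0.    0.94 -2.21]
x [ 1.e-04  1.e-04 -1.e+00] y [-0.968 -0.251 -0.   ] z [-0.251  0.968  0.   ] zang 104.51
[0.01722543 0.58822015 0.06708092]
```

View pics/side6.png

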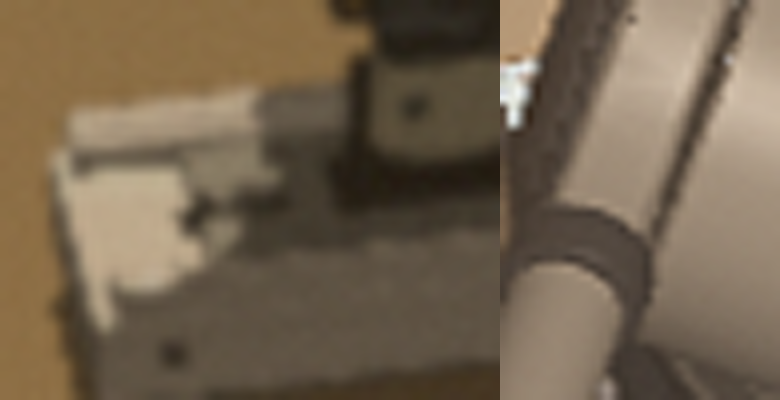

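Emit:
{"name": "arm_command", "arguments": {"plan": [{"tx": 0,"ty": -0.06,"tz": 0,"wx": 0,"wy": 0,"wz": 0,"jaw": -1},{"tx": 0,"ty": -0.06,"tz": 0,"wx": 0,"wy": 0,"wz": 0,"jaw": -1},{"tx": 0,"ty": -0.06,"tz": 0,"wx": 0,"wy": 0,"wz": 0,"jaw": -1}]}}

```text
time: 12.55
tool_pos: [541.9, -137.4, 91.8]
tcp_rot: [-0.852, 1.571, 0.972]
contact_force: [-3.1, -0.5, 3.3]
grip_width: 15.9
```

Emit:
{"name": "arm_command", "arguments": {"plan": [{"tx": 0,"ty": -0.04,"tz": 0,"wx": 0,"wy": 0,"wz": 0,"jaw": -1},{"tx": 0,"ty": -0.04,"tz": 0,"wx": 0,"wy": 0,"wz": 0,"jaw": -1},{"tx": 0,"ty": -0.04,"tz": 0,"wx": 0,"wy": 0,"wz": 0,"jaw": -1}]}}

```text
time: 12.85
tool_pos: [543.0, -137.1, 91.8]
tcp_rot: [-1.14, 1.571, 0.684]
contact_force: [-3.0, -1.6, 2.2]
grip_width: 15.9
```

Emit:
{"name": "arm_command", "arguments": {"plan": [{"tx": 0,"ty": -0.04,"tz": 0,"wx": 0,"wy": 0,"wz": 0,"jaw": -1},{"tx": 0,"ty": -0.04,"tz": 0,"wx": 0,"wy": 0,"wz": 0,"jaw": -1}]}}

```text
time: 13.05
tool_pos: [543.8, -136.9, 91.8]
tcp_rot: [-1.133, 1.571, 0.691]
contact_force: [-3.7, -0.2, 1.8]
grip_width: 15.9
```

Emit:
{"name": "arm_command", "arguments": {"plan": [{"tx": 0,"ty": -0.04,"tz": 0,"wx": 0,"wy": 0,"wz": 0,"jaw": -1},{"tx": 0,"ty": -0.04,"tz": 0,"wx": 0,"wy": 0,"wz": 0,"jaw": -1}]}}

```text
time: 13.25
tool_pos: [544.6, -136.7, 91.8]
tcp_rot: [-0.744, 1.571, 1.08]
contact_force: [-2.6, 0.3, 2.6]
grip_width: 15.7
```

Emit:
{"name": "arm_command", "arguments": {"plan": [{"tx": 0,"ty": -0.03,"tz": 0,"wx": 0,"wy": 0,"wz": 0,"jaw": -1},{"tx": 0,"ty": -0.03,"tz": 0,"wx": 0,"wy": 0,"wz": 0,"jaw": -1},{"tx": 0,"ty": -0.03,"tz": 0,"wx": 0,"wy": 0,"wz": 0,"jaw": -1}]}}

```text
time: 13.55
tool_pos: [545.4, -136.4, 91.8]
tcp_rot: [-0.996, 1.571, 0.828]
contact_force: [-1.7, -1.1, 2.8]
grip_width: 16.1
```

Emit:
{"name": "arm_command", "arguments": {"plan": [{"tx": 0,"ty": -0.03,"tz": 0,"wx": 0,"wy": 0,"wz": 0,"jaw": -1},{"tx": 0,"ty": -0.03,"tz": 0,"wx": 0,"wy": 0,"wz": 0,"jaw": -1},{"tx": 0,"ty": -0.03,"tz": 0,"wx": 0,"wy": 0,"wz": 0,"jaw": -1}]}}

```text
time: 13.85
tool_pos: [546.3, -136.2, 91.8]
tcp_rot: [-0.961, 1.571, 0.863]
contact_force: [-3.5, -0.5, 2.4]
grip_width: 15.8
```

Emit:
{"name": "arm_command", "arguments": {"plan": [{"tx": 0,"ty": -0.03,"tz": 0,"wx": 0,"wy": 0,"wz": 0,"jaw": -1},{"tx": 0,"ty": -0.03,"tz": 0,"wx": 0,"wy": 0,"wz": 0,"jaw": -1},{"tx": 0,"ty": -0.03,"tz": 0,"wx": 0,"wy": 0,"wz": 0,"jaw": -1}]}}

```text
time: 14.15
tool_pos: [547.2, -136.0, 91.8]
tcp_rot: [-0.982, 1.571, 0.842]
contact_force: [-3.1, -0.5, 2.4]
grip_width: 15.6
```

Emit:
{"name": "arm_command", "arguments": {"plan": [{"tx": 0,"ty": -0.03,"tz": 0,"wx": 0,"wy": 0,"wz": 0,"jaw": -1},{"tx": 0,"ty": -0.03,"tz": 0,"wx": 0,"wy": 0,"wz": 0,"jaw": -1},{"tx": 0,"ty": -0.03,"tz": 0,"wx": 0,"wy": 0,"wz": 0,"jaw": -1}]}}

```text
time: 14.45
tool_pos: [548.0, -135.8, 91.8]
tcp_rot: [-1.025, 1.571, 0.799]
contact_force: [-3.4, -1.8, 1.9]
grip_width: 15.8
```

Emit:
{"name": "arm_command", "arguments": {"plan": [{"tx": 0,"ty": -0.03,"tz": 0,"wx": 0,"wy": 0,"wz": 0,"jaw": -1},{"tx": 0,"ty": -0.03,"tz": 0,"wx": 0,"wy": 0,"wz": 0,"jaw": -1},{"tx": 0,"ty": -0.03,"tz": 0,"wx": 0,"wy": 0,"wz": 0,"jaw": -1}]}}

```text
time: 14.75
tool_pos: [548.9, -135.6, 91.8]
tcp_rot: [-1.341, 1.571, 0.483]
contact_force: [-3.7, -0.2, 2.5]
grip_width: 15.6
```

Emit:
{"name": "arm_command", "arguments": {"plan": [{"tx": 0,"ty": -0.03,"tz": 0,"wx": 0,"wy": 0,"wz": 0,"jaw": -1},{"tx": 0,"ty": -0.03,"tz": 0,"wx": 0,"wy": 0,"wz": 0,"jaw": -1},{"tx": 0,"ty": -0.03,"tz": 0,"wx": 0,"wy": 0,"wz": 0,"jaw": -1}]}}

```text
time: 15.05
tool_pos: [549.8, -135.3, 91.8]
tcp_rot: [-0.73, 1.571, 1.094]
contact_force: [-3.2, -0.5, 2.1]
grip_width: 15.8
```

Emit:
{"name": "arm_command", "arguments": {"plan": [{"tx": 0,"ty": -0.03,"tz": 0,"wx": 0,"wy": 0,"wz": 0,"jaw": -1},{"tx": 0,"ty": -0.03,"tz": 0,"wx": 0,"wy": 0,"wz": 0,"jaw": -1},{"tx": 0,"ty": -0.03,"tz": 0,"wx": 0,"wy": 0,"wz": 0,"jaw": -1}]}}

```text
time: 15.35
tool_pos: [550.7, -135.1, 91.8]
tcp_rot: [-1.454, 1.571, 0.37]
contact_force: [-3.8, -0.9, 2.2]
grip_width: 15.9
```

Emit:
{"name": "arm_command", "arguments": {"plan": [{"tx": 0,"ty": -0.03,"tz": 0,"wx": 0,"wy": 0,"wz": 0,"jaw": -1},{"tx": 0,"ty": -0.03,"tz": 0,"wx": 0,"wy": 0,"wz": 0,"jaw": -1},{"tx": 0,"ty": -0.03,"tz": 0,"wx": 0,"wy": 0,"wz": 0,"jaw": -1}]}}

```text
time: 15.65
tool_pos: [551.5, -134.9, 91.8]
tcp_rot: [-0.788, 1.571, 1.036]
contact_force: [-1.9, -1.0, 2.2]
grip_width: 15.6
```

Emit:
{"name": "arm_command", "arguments": {"plan": [{"tx": 0,"ty": -0.03,"tz": 0,"wx": 0,"wy": 0,"wz": 0,"jaw": -1},{"tx": 0,"ty": -0.03,"tz": 0,"wx": 0,"wy": 0,"wz": 0,"jaw": -1}]}}

```text
time: 15.85
tool_pos: [552.1, -134.7, 91.8]
tcp_rot: [-0.678, 1.571, 1.146]
contact_force: [-2.1, -1.3, 1.6]
grip_width: 15.9
```

Emit:
{"name": "arm_command", "arguments": {"plan": [{"tx": 0,"ty": -0.03,"tz": 0,"wx": 0,"wy": 0,"wz": 0,"jaw": -1},{"tx": 0,"ty": -0.03,"tz": 0,"wx": 0,"wy": 0,"wz": 0,"jaw": -1}]}}

```text
time: 16.05
tool_pos: [552.7, -134.6, 91.8]
tcp_rot: [-0.963, 1.571, 0.861]
contact_force: [-2.7, -0.0, 0.0]
grip_width: 15.5
```

Emit:
{"name": "arm_command", "arguments": {"plan": [{"tx": 0,"ty": -0.03,"tz": 0,"wx": 0,"wy": 0,"wz": 0,"jaw": -1},{"tx": 0,"ty": -0.03,"tz": 0,"wx": 0,"wy": 0,"wz": 0,"jaw": -1}]}}

```text
time: 16.25
tool_pos: [553.3, -134.4, 91.8]
tcp_rot: [-0.881, 1.571, 0.942]
contact_force: [-3.4, -0.7, 0.9]
grip_width: 15.5
```

Emit:
{"name": "arm_command", "arguments": {"plan": [{"tx": 0,"ty": -0.03,"tz": 0,"wx": 0,"wy": 0,"wz": 0,"jaw": -1},{"tx": 0,"ty": -0.03,"tz": 0,"wx": 0,"wy": 0,"wz": 0,"jaw": -1},{"tx": 0,"ty": -0.03,"tz": 0,"wx": 0,"wy": 0,"wz": 0,"jaw": -1}]}}

```text
time: 16.55
tool_pos: [554.1, -134.2, 91.8]
tcp_rot: [-0.72, 1.571, 1.104]
contact_force: [-1.8, 0.3, 1.3]
grip_width: 16.2
```

Emit:
{"name": "arm_command", "arguments": {"plan": [{"tx": 0,"ty": -0.03,"tz": 0,"wx": 0,"wy": 0,"wz": 0,"jaw": -1},{"tx": 0,"ty": -0.03,"tz": 0,"wx": 0,"wy": 0,"wz": 0,"jaw": -1},{"tx": 0,"ty": -0.03,"tz": 0,"wx": 0,"wy": 0,"wz": 0,"jaw": -1}]}}

```text
time: 16.85
tool_pos: [554.6, -134.1, 91.8]
tcp_rot: [1.273, 1.57, 3.098]
contact_force: [-5.9, -2.3, 3.7]
grip_width: 15.8
```

The push has risen to about 6.3 N along the bed, against about 3 N of sliding friction, and the TCP is lagging. That means pin contact. I add a hair more push and hold.

Emit:
{"name": "arm_command", "arguments": {"plan": [{"tx": 0,"ty": -0.015,"tz": 0,"wx": 0,"wy": 0,"wz": 0,"jaw": -1},{"tx": 0,"ty": 0,"tz": 0,"wx": 0,"wy": 0,"wz": 0,"jaw": -1}]}}

```text
time: 17.05
tool_pos: [554.7, -134.1, 91.8]
tcp_rot: [1.317, 1.57, 3.141]
contact_force: [-4.6, -1.9, 3.2]
grip_width: 15.9
```

Emit:
{"name": "arm_command", "arguments": {"plan": [{"tx": 0,"ty": -0.02,"tz": 0,"wx": 0,"wy": 0,"wz": 0,"jaw": -1},{"tx": 0,"ty": 0,"tz": 0,"wx": 0,"wy": 0,"wz": 0,"jaw": -1}]}}

```text
time: 17.25
tool_pos: [554.7, -134.0, 91.8]
tcp_rot: [1.285, 1.569, 3.109]
contact_force: [-5.9, -1.9, 4.3]
grip_width: 16.0
```

Emit:
{"name": "arm_command", "arguments": {"plan": [{"tx": 0,"ty": -0.02,"tz": 0,"wx": 0,"wy": 0,"wz": 0,"jaw": -1},{"tx": 0,"ty": 0,"tz": 0,"wx": 0,"wy": 0,"wz": 0,"jaw": -1}]}}

```text
time: 17.45
tool_pos: [554.7, -134.0, 91.8]
tcp_rot: [1.347, 1.569, -3.112]
contact_force: [-6.7, -2.3, 4.9]
grip_width: 16.0
```

Emit:
{"name": "arm_command", "arguments": {"plan": [{"tx": 0,"ty": 0,"tz": 0,"wx": 0,"wy": 0,"wz": 0,"jaw": -1},{"tx": 0,"ty": 0,"tz": 0,"wx": 0,"wy": 0,"wz": 0,"jaw": -1},{"tx": 0,"ty": 0,"tz": 0,"wx": 0,"wy": 0,"wz": 0,"jaw": -1},{"tx": 0,"ty": 0,"tz": 0,"wx": 0,"wy": 0,"wz": 0,"jaw": -1},{"tx": 0,"ty": 0,"tz": 0,"wx": 0,"wy": 0,"wz": 0,"jaw": -1},{"tx": 0,"ty": 0,"tz": 0,"wx": 0,"wy": 0,"wz": 0,"jaw": -1}]}}

```text
time: 18.05
tool_pos: [554.7, -134.1, 91.8]
tcp_rot: [1.335, 1.569, -3.124]
contact_force: [-6.3, -2.1, 4.8]
grip_width: 15.8
```

```bash
python3 - <<'E'
from st import *
o=st(); print(o['moment'])
f=lambda i,s:cv2.resize(i,None,fx=s,fy=s,interpolation=cv2.INTER_CUBIC)
cv2.imwrite('pics/side7f.png',imaging.capture('side'))
cv2.imwrite('pics/side7.png',f(cv2.imread('pics/side7f.png')[150:215,300:400],8))
E
```

```text
t 18.05 tcp [ 554.7 -134.1   91.8] w 15.8 F [-6.34 -2.11  4.8 ] q6 [-0.37  0.59  1.59 -0.    0.96 -2.19]
x [-0.0016 -0.     -1.    ] y [-0.968 -0.25   0.002] z [-0.25   0.968  0.   ] zang 104.51
[-0.19708968  1.05497471  0.0698664 ]
```

View pics/side7.png

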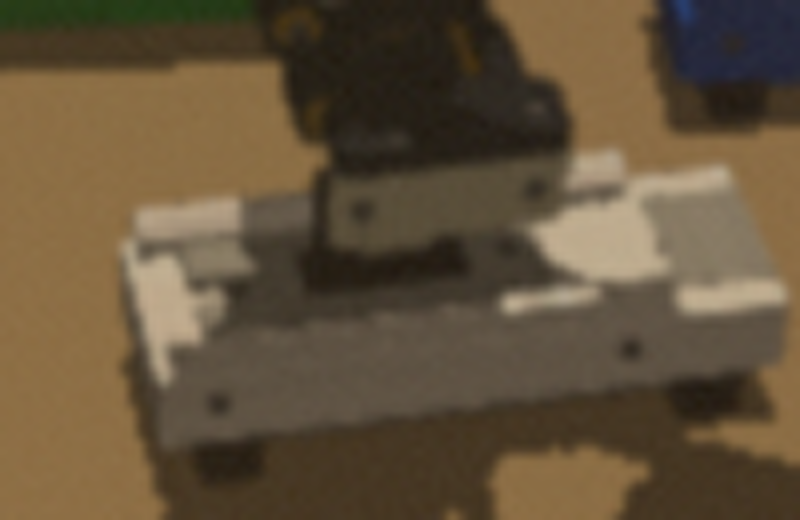

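Emit:
{"name": "arm_command", "arguments": {"plan": [{"tx": 0,"ty": -0.02,"tz": 0,"wx": 0,"wy": 0,"wz": 0,"jaw": -1},{"tx": 0,"ty": 0,"tz": 0,"wx": 0,"wy": 0,"wz": 0,"jaw": -1},{"tx": 0,"ty": 0,"tz": 0,"wx": 0,"wy": 0,"wz": 0,"jaw": -1}]}}

```text
time: 18.4
tool_pos: [554.7, -134.0, 91.8]
tcp_rot: [1.327, 1.569, -3.132]
contact_force: [-7.2, -2.2, 5.1]
grip_width: 15.4
```

Emit:
{"name": "arm_command", "arguments": {"plan": [{"tx": 0,"ty": -0.01,"tz": 0,"wx": 0,"wy": 0,"wz": 0,"jaw": -1},{"tx": 0,"ty": 0,"tz": 0,"wx": 0,"wy": 0,"wz": 0,"jaw": -1},{"tx": 0,"ty": 0,"tz": 0,"wx": 0,"wy": 0,"wz": 0,"jaw": -1},{"tx": 0,"ty": 0,"tz": 0,"wx": 0,"wy": 0,"wz": 0,"jaw": -1},{"tx": 0,"ty": 0,"tz": 0,"wx": 0,"wy": 0,"wz": 0,"jaw": -1},{"tx": 0,"ty": 0,"tz": 0,"wx": 0,"wy": 0,"wz": 0,"jaw": -1},{"tx": 0,"ty": 0,"tz": 0,"wx": 0,"wy": 0,"wz": 0,"jaw": -1},{"tx": 0,"ty": 0,"tz": 0,"wx": 0,"wy": 0,"wz": 0,"jaw": -1},{"tx": 0,"ty": 0,"tz": 0,"wx": 0,"wy": 0,"wz": 0,"jaw": -1},{"tx": 0,"ty": 0,"tz": 0,"wx": 0,"wy": 0,"wz": 0,"jaw": -1},{"tx": 0,"ty": 0,"tz": 0,"wx": 0,"wy": 0,"wz": 0,"jaw": -1}]}}

```text
time: 19.5
tool_pos: [554.8, -134.1, 91.8]
tcp_rot: [1.36, 1.569, -3.099]
contact_force: [-7.7, -2.3, 5.6]
grip_width: 15.4
```

The push is steady at about 8 N with the TCP still. I ease off, open part-way and withdraw upwards.

Emit:
{"name": "arm_command", "arguments": {"plan": [{"tx": 0,"ty": 0.03,"tz": 0,"wx": 0,"wy": 0,"wz": 0,"jaw": -1},{"tx": 0,"ty": 0.02,"tz": 0,"wx": 0,"wy": 0,"wz": 0,"jaw": -1},{"tx": 0,"ty": 0,"tz": 0,"wx": 0,"wy": 0,"wz": 0,"jaw": -0.6},{"tx": 0,"ty": 0,"tz": 0,"wx": 0,"wy": 0,"wz": 0,"jaw": -0.4},{"tx": 0,"ty": 0,"tz": 0,"wx": 0,"wy": 0,"wz": 0,"jaw": -0.3},{"tx": 0,"ty": 0,"tz": 0,"wx": 0,"wy": 0,"wz": 0,"jaw": -0.2},{"tx": 0,"ty": 0,"tz": 0,"wx": 0,"wy": 0,"wz": 0,"jaw": -0.2},{"tx": 0,"ty": 0,"tz": 0,"wx": 0,"wy": 0,"wz": 0,"jaw": -0.2}]}}

```text
time: 20.3
tool_pos: [555.4, -133.8, 91.8]
tcp_rot: [-1.243, 1.571, 0.581]
contact_force: [0.7, -0.7, -0.6]
grip_width: 36.8
```

Emit:
{"name": "arm_command", "arguments": {"plan": [{"tx": -0.5,"ty": 0,"tz": 0,"wx": 0,"wy": 0,"wz": 0,"jaw": -0.2},{"tx": -1,"ty": 0,"tz": 0,"wx": 0,"wy": 0,"wz": 0,"jaw": -0.2},{"tx": -2,"ty": 0,"tz": 0,"wx": 0,"wy": 0,"wz": 0,"jaw": -0.2},{"tx": -3,"ty": 0,"tz": 0,"wx": 0,"wy": 0,"wz": 0,"jaw": -0.2},{"tx": -3,"ty": 0,"tz": 0,"wx": 0,"wy": 0,"wz": 0,"jaw": -0.2},{"tx": -2,"ty": 1,"tz": 1.5,"wx": 0,"wy": 0,"wz": 0,"jaw": -0.2},{"tx": 0,"ty": 3,"tz": 3,"wx": 0,"wy": 0,"wz": 0,"jaw": -0.2},{"tx": 0,"ty": 3,"tz": 3,"wx": 0,"wy": 0,"wz": 0,"jaw": -0.2},{"tx": 0,"ty": 3,"tz": 3,"wx": 0,"wy": 0,"wz": 0,"jaw": -0.2},{"tx": 0,"ty": 2,"tz": 3,"wx": 0,"wy": 0,"wz": 0,"jaw": -0.2},{"tx": 0,"ty": 0,"tz": 4,"wx": 0,"wy": 0,"wz": 0,"jaw": -0.2},{"tx": 0,"ty": 0,"tz": 4,"wx": 0,"wy": 0,"wz": 0,"jaw": -0.2},{"tx": 0,"ty": 0,"tz": 4,"wx": 0,"wy": 0,"wz": 0,"jaw": -0.2},{"tx": 0,"ty": 0,"tz": 4,"wx": 0,"wy": 0,"wz": 0,"jaw": -0.2},{"tx": 0,"ty": 0,"tz": 0,"wx": 0,"wy": 0,"wz": 0,"jaw": -0.2}]}}

```text
time: 21.8
tool_pos: [363.9, 125.0, 207.8]
tcp_rot: [-0.948, 1.569, 0.881]
contact_force: [0.2, -0.3, -0.2]
grip_width: 36.7
```

```bash
python3 - <<'E'
from st import *
o=st()
f=lambda i,s:cv2.resize(i,None,fx=s,fy=s,interpolation=cv2.INTER_CUBIC)
t=imaging.capture('top');s=imaging.capture('side')
cv2.imwrite('pics/top8f.png',t);cv2.imwrite('pics/side8f.png',s)
cv2.imwrite('pics/e8.png',np.hstack([f(t[170:295,325:405],4.6)[:575],f(s[150:215,305:405],4.2).__class__(0) if 0 else cv2.copyMakeBorder(f(s[150:215,305:405],4.2),0,575-273,0,0,0)]))
E
```

```text
t 21.8 tcp [363.9 125.  207.8] w 36.7 F [ 0.16 -0.29 -0.23] q6 [ 0.13  0.13  1.94  0.    1.07 -1.7 ]
x [ 0.0012  0.0014 -1.    ] y [-0.967 -0.255 -0.002] z [-0.255  0.967  0.001] zang 104.8
```

View pics/e8.png

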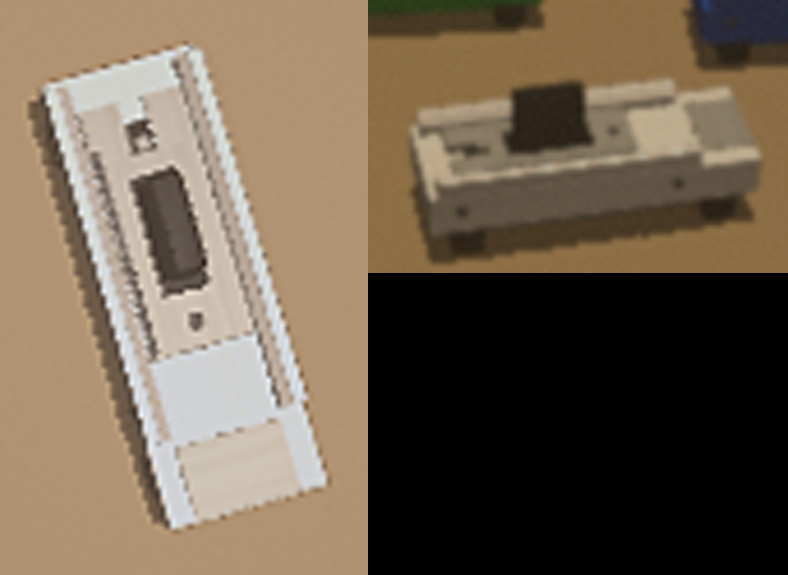

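View pics/top8f.png

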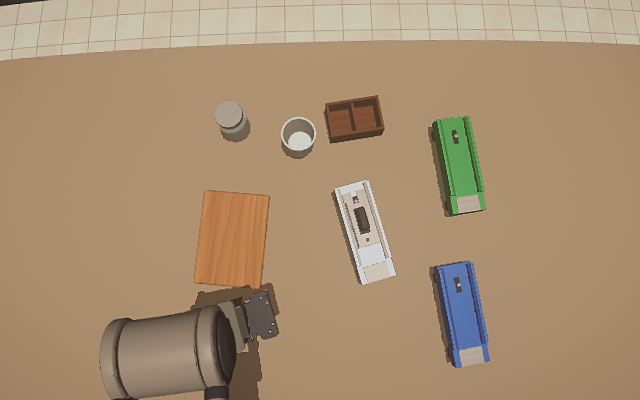

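The top view shows the blade flat between the rails, with the pin at the bottom of the notch (about (356,201)). Jar, cup, caddy and look-alikes sit at the same pixels as before, and the arm is clear. I hand in.

```bash
python3 - <<'E'
from plant import bot
print(bot.close_job())
E
```

```text
the job is handed in; nothing more can be done
None
```

I gripped the blade by its upright grip, laid it between the rails of the aluminium slicer and slid it onto the pin. I held it there for about 2 s, then eased off, let go and withdrew; the job is handed in, with no verdict reported.

- **Pin contact:** the push along the bed rose from about 3 N of sliding friction to between 6 and 8 N, and the blade stopped within about 2 mm of where the pictures put it. That leaves about 3 to 5 N on the pin, inferred from the wrist force because the pin force itself cannot be read.
- **Final pictures:** the blade lies flat and aligned between the rails, with the pin at the bottom of the notch. The jar, cup, caddy and look-alikes are at the same pixels as before, and the gripper is clear. I judged flatness and alignment by eye here and did not measure them again.
- **One thing went wrong:** on the first try at lowering it, the blade caught on a rail flare at about 20 N, under the 40 N limit. I raised it, shifted it 1.5 mm sideways, and it then went down freely.
- **Time:** about 22 s of the 58 s allowed.

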